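Close the keyed drying stack over a mended shard

TASK

The drying tray with the shard was put crookedly on its base and rides on top of the base's three keys: push it round by one of its lugs until its notches drop over the keys and it sits fully down. Then put the lid on the tray with the lid's notches over the tray's keys, fully down and level, and let go. Keep the shard in the tray and leave the cup and the jar alone.

Things in the scene. Friction and masses are not known exactly. Their poses are not given: they have to be found in the camera images.
- base: Round pale wooden base pan, 160 mm outside diameter, 40 mm high, wall 13.5 mm thick; fixed, does not move. Origin: centre of its underside, z up; flat rim at z = 40 mm. Three steel keys stand on the rim at 0, 120 and 240 deg from its +x axis.
- base_key (a point): Top centre of the base's key at 0 deg, on the base's +x axis. Each key is 16 mm wide along the rim, 10 mm radially (70 to 80 mm from the axis) and 10 mm high.
- tray: Loose round pale wooden ring tray, 160 mm diameter, 0.4 kg, on the base, with a shard in it. Origin on its axis at the ring's underside, z up; ring z = 0 to 32 mm, bore 133 mm, inner floor z = 4 mm; a tapered foot, 129 mm diameter, reaches 18 mm below. Origin above the base's origin: 50 mm riding on the keys (at the start), 40 mm fully down, when the keys stop it turning. Play 2 mm sideways.
- tray_notch (a point): Notch of the tray at 0 deg (its +x axis), 75 mm from the axis, at the ring's underside. Three like it, at 0, 120, 240 deg, cut through the ring wall, open outward, about 24 mm wide: 4 mm play each side of a key. Any of the three 120 deg positions fits; at the start the nearest is 24 to 60 deg off, either way round. The tray slides on the keys with a few newtons.
- tray_key (a point): Top centre of the tray's own steel key at 60 deg from the tray's +x axis. Three like it, at 60, 180, 300 deg, on top of the ring (z = 32 to 42 mm), the same size as the base's keys.
- tray_lug (a point): Middle of the steel lug on the tray's side at 60 deg from its +x axis, 96 mm from the axis. Three like it, at 60, 180, 300 deg: each sticks out from 80 to 106 mm from the axis, 14 mm wide, z = 6 to 22 mm above the tray's origin.
- lid: Loose round pale wooden lid, 160 mm diameter, 0.3 kg, on the table, right way up. Origin on its axis at the underside of its 12 mm thick rim, z up. A tapered foot, 129 mm diameter, reaches 18 mm below and fits into the tray's ring with 2 mm play. Origin above the tray's origin: 32 mm when fully down, 42 mm when resting on the tray's keys.
- lid_notch (a point): Notch of the lid at 0 deg (its +x axis), 75 mm from the axis, at the rim's underside. Three like it, at 0, 120, 240 deg, cut through the rim, about 24 mm wide, 4 mm play each side of a key. Any of the three 120 deg positions fits on the tray's keys.
- lid_bar (a point): Place to grip the upright wooden bar on top of the lid, on the axis, 36 mm above the lid's origin. The bar lies along the lid's x axis, 64 mm long, 16 mm wide, z = 12 to 48 mm.
- shard: Flat pale pottery shard, 50 x 63 x 6 mm, loose on the tray's floor; origin at the centre of its underside. Must stay in the tray.
- cup: Small beige tea cup, 72 mm diameter, 56 mm high, loose bystander; origin at the centre of its underside.
- jar: Small brown dropper jar with a black top, 30 mm diameter, 97 mm high, loose bystander; origin at the centre of its underside.

How it is judged:
By the outcome, as a careful person would: the job done as asked, in the order asked, and still so for the second after the job is handed in, with the robot touching nothing.
It also fails if it takes over 56 s, if anything falls off the work surface, if the arm or the gripper's body presses on something with over 40 N, if the wrist force passes 120 N, or if a joint passes its speed limit or range.

ROBOT

A 6-joint arm with a two-finger parallel gripper is mounted at the origin on the work surface; the furniture and walls round the work are solid. World frame = base frame: x ahead of the robot, y to its left, z up, the work surface at z = 0. Lengths are in m, angles in degrees, forces in N, time in s.
With the tool pointing down it reaches from about 0.375 to 0.925 m from the base axis. Payload 5.7 kg.
Tool frame: the origin (TCP) lies on the centre line of the jaws, within the pads' length; the fingertips stand 8 mm ahead of it and the grasp point (between the pads) lies 11 mm behind it; z points along the fingers, y is the line along which they close (so a half turn about z gives the same grasp; the last joint's range is limited). The gripper opens to 88 mm and grips with 3 to 60 N. Pads are 20 mm wide; open, the fingers measure 115 mm over their backs; the gripper's body (75 mm by 178 mm) begins 61 mm behind the grasp point.
Start: joints at [-79.303, 20.558, 86.54, -0, 72.909, -6.595], TCP at [0.178, -0.573, 0.231] pointing down, gripper open.
Joint ranges: [-170.27, 170.27], [-57.76, 135], [12.27, 136.19], [-55.21, 235.2], [11.17, 155.16], [-170.74, 170.74]. Speed limits (degrees/s): [136.94, 136.94, 180, 180, 180, 180].

INTERFACE

Orientations are given as [roll, pitch, yaw] about the fixed x, y, z axes, in that order (R = Rz(yaw) Ry(pitch) Rx(roll)).
In Python, from station import manip, order, read_camera, camera_info gives the robot as it stands (manip), with the cameras as plain functions and the job (order).
- The arm moves only by the shell command python3 steer.py 'ROWS' [OPENING] [FORCE]. ROWS is rows parted by semicolons, their numbers by spaces, 1 to 20 of them, each of 4 numbers: dx, dy, dz in m, then a turn about the tool's z in degrees; each row shifts and turns the commanded pose from where the row before left it, along the tool's axes as they then stand; what a row does not reach is not made up. A row lasts 1/8 s, in which the tool goes at most 0.0625 m and 10.7 degrees, less where a joint would pass 70% of its speed; a pose out of reach is approached as far as the arm can. OPENING is the opening from 0.0 (shut) to 1.0 (fully open), set as the command begins (- or left out keeps the last). The fingers move at their own pace and stop on an object; FORCE is the grip in N (left out, the last holds). Time passes only in rows, so rows that do not move let the fingers close. It prints the time, the measured TCP pose, the force, the opening and the grip force at its end.
- manip.state(): the state, without advancing time (a new reading comes with each control period).
- read_camera(name): name is "scene" or "top" or "wrist"; returns the picture (400x640x3 uint8, red, green, blue); there is no depth.
- camera_info(name): a dict with "fx", "fy", "cx", "cy" (pixels), "extrinsics" (4x4, takes a point from camera to world coordinates). Camera axes: x right, y down, z forward; pixel columns grow to the right and rows downward; lengths in m; the calibration is good to about 2 mm. A picture is of the moment at which its call begins: read the wrist's pose just before it. camera_info takes no time and is no camera call; for the wrist camera it gives the pose at the moment of the call.
- order.finish_job(): hands the job in; it is judged then, once.
The state is a dict: "time_s": time; "joint_pos": joint angles; "joint_vel": joint speeds; "joint_efforts": joint torques, N m; "tcp_pos": TCP position; "tcp_rot": TCP orientation; "wrist_force": force on the tool from outside, world axes, zero at the start; "torque": the same for the moment, N m; "width": opening from 0.0 (shut) to 1.0 (fully open); "grasp_force": force on a finger pad.
Only numpy, scipy, OpenCV 4.12 (cv2) and the standard library are available. Lean on these libraries where they do the work, as an engineer would, in place of code of your own. Each camera call takes 0.05 s, during which the arm holds its last target. There are 200 camera calls.

## Working session

There is one attempt and no reset: what is moved stays moved. The work goes in short steps, Python scripts to look and compute and a shell command to move; the robot and the scene stay as the last step left them, time stands still between calls to the robot, and variables do not carry over. Pictures are saved under pics/ and viewed, at most 13 in all, crops included, and the job is handed in when it is done.

```bash
ls; mkdir -p pics
python3 - <<'E'
from station import manip, order, read_camera, camera_info
import cv2,json
s=manip.state();print(s['time_s'],s['tcp_pos'],s['tcp_rot'],s['width'])
a=read_camera("scene");b=read_camera("top")
for n,i in(("scene",a),("top",b)):
    cv2.imwrite(f"pics/{n}0.png",i[:,:,::-1]); c=camera_info(n);print(n,c['fx'],c['cx'],c['cy']);print(c['extrinsics'])
E
```

```text
pics
station.py
steer.py
0.0 [ 0.17821965 -0.57222496  0.22983728] [-1.79898436e+02 -1.15897079e-02  1.72930293e+01] 0.9977463199498876
scene 428.66367211083207 322.9658055434042 204.69986041158097
[[-7.36831519e-01 -4.09367334e-01  5.38049903e-01 -7.28618545e-02]
 [-6.76076330e-01  4.45767528e-01 -5.86695923e-01  6.14805582e-01]
 [ 3.28970269e-04 -7.96058853e-01 -6.05219130e-01  7.56646062e-01]
 [ 0.00000000e+00  0.00000000e+00  0.00000000e+00  1.00000000e+00]]
top 512.0769978289298 330.9018450538243 204.56381963103684
[[-1.47756241e-03 -9.89474738e-01  1.44698169e-01  3.64516890e-01]
 [-9.99973116e-01  4.22712886e-04 -7.32047248e-03 -1.46448928e-02]
 [ 7.18225681e-03 -1.44705095e-01 -9.89448761e-01  1.35903284e+00]
 [ 0.00000000e+00  0.00000000e+00  0.00000000e+00  1.00000000e+00]]
```

View pics/top0.png

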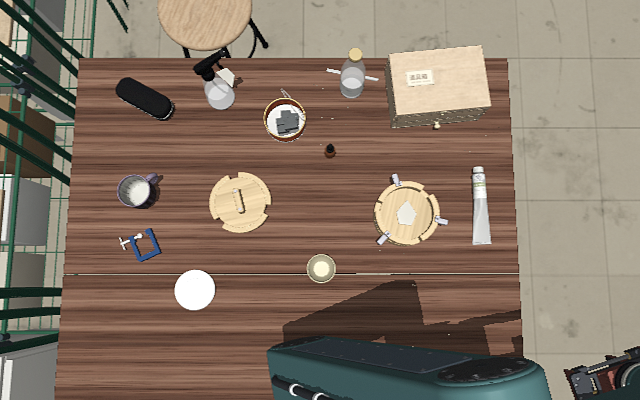

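View pics/scene0.png

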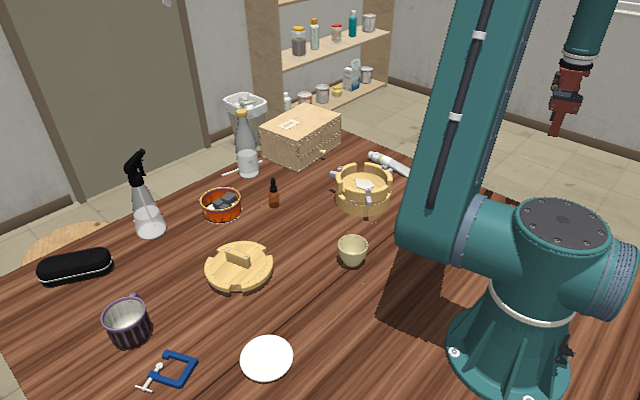

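The top view shows the lid at about (240,202), the tray at (407,212) with its lugs at (396,180), (443,220) and (383,239), the cup at (321,268) and the jar at (330,150). The scene view shows the tray riding on the base at (363,188).

```bash
cat > h.py <<'E'
import numpy as np, cv2
from station import manip, order, read_camera, camera_info
def ray(c,uv):
    E=np.array(c['extrinsics']);d=E[:3,:3]@np.array([(uv[0]-c['cx'])/c['fx'],(uv[1]-c['cy'])/c['fy'],1]);return E[:3,3],d/np.linalg.norm(d)
def onz(c,uv,z):
    o,d=ray(c,uv);return o+d*(z-o[2])/d[2]
def proj(c,p):
    E=np.array(c['extrinsics']);q=E[:3,:3].T@(np.array(p)-E[:3,3]);return np.array([c['fx']*q[0]/q[2]+c['cx'],c['fy']*q[1]/q[2]+c['cy']])
def tri(rs):
    A=np.zeros((3,3));b=np.zeros(3)
    for o,d in rs:
        M=np.eye(3)-np.outer(d,d);A+=M;b+=M@o
    return np.linalg.solve(A,b)
E
python3 - <<'E'
from h import *
c=camera_info("top")
for n,uv,z in(("lid",(240,202),.03),("bar",(239,202),.066),("tray",(407,212),.082),("lug",(396,180),.064),("lug",(443,220),.064),("lug",(383,239),.064),("cup",(321,268),.056),("jar",(330,150),.09)):print(n,onz(c,uv,z).round(3))
E=np.array(camera_info("wrist")['extrinsics']);s=manip.state()
print(E.round(3));print(camera_info("wrist")['fx'],camera_info("wrist")['cx'],camera_info("wrist")['cy'])
a=cv2.imread("pics/scene0.png")[150:225,315:410];b=cv2.imread("pics/top0.png")[165:255,360:460]
cv2.imwrite("pics/crop.png",np.hstack([cv2.resize(a,(475,375),interpolation=2)[:375],cv2.resize(b,(320,375),interpolation=2)]))
E
```

```text
lid [0.566 0.214 0.03 ]
bar [0.56  0.21  0.066]
tray [ 0.532 -0.216  0.082]
lug [ 0.618 -0.192  0.064]
lug [ 0.514 -0.31   0.064]
lug [ 0.466 -0.156  0.064]
cup [0.393 0.001 0.056]
jar [ 0.69  -0.022  0.09 ]
[[ 0.297 -0.919 -0.26   0.25 ]
 [-0.955 -0.286 -0.078 -0.55 ]
 [-0.002  0.271 -0.962  0.384]
 [ 0.     0.     0.     1.   ]]
349.92387265255195 328.6296106301931 194.50069241685534
```

View pics/crop.png

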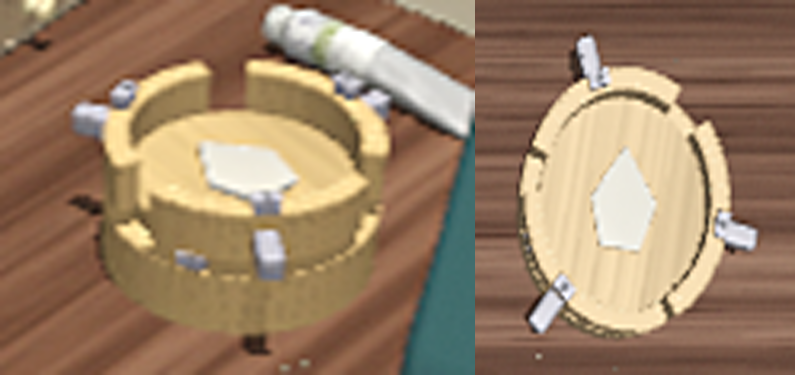

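The crop shows one base key in the gap under the tray at crop (190,260), which is scene pixel (353,202). The near lug is just right of it at scene (369,201).

Run:
```python
from h import *
c=camera_info("scene");t=camera_info("top")
C=np.array([.533,-.219])
for n,uv,z in(("key",(353,202),.046),("lug3 end",(369,201),.062)):
    p=onz(c,uv,z)[:2]-C;print(n,(p+C).round(3),np.hypot(*p),np.degrees(np.arctan2(p[1],p[0])))
# lug heights: two-view
for a,b in(((383,239),(369,199)),((396,180),(334,173.5)),):
    print(tri([ray(t,a),ray(c,b)]).round(3))
```

```text
key [ 0.506 -0.139] 0.08411932924405668 108.61995423470619
lug3 end [ 0.464 -0.155] 0.09399624939907456 137.18223259095117
[ 0.465 -0.156  0.068]
[ 0.619 -0.191  0.065]
```

```bash
python3 steer.py '.0385 -.0151 0 0;.0385 -.0151 0 0;.0385 -.0151 0 0;.0385 -.0151 0 0;.0385 -.0151 0 0;.0385 -.0151 0 0;.0385 -.0151 0 0;.0385 -.0151 0 0;.0385 -.0151 0 0;.0385 -.0151 0 0;.0385 -.0151 0 0;.0385 -.0151 0 0;.0385 -.0151 0 0;.0385 -.0151 0 0;0 0 0 6;0 0 0 6;0 0 0 0;0 0 0 0' 0.0 20
python3 - <<'E'
from h import *
import pickle
s=manip.state();c=camera_info("wrist");i=read_camera("wrist")
cv2.imwrite("pics/w1.png",i[:,:,::-1]);pickle.dump(c,open("w1.pkl","wb"))
print(s['tcp_pos'],s['tcp_rot'],s['joint_pos'])
E
```

```text
time_s: 2.35
tcp_pos: [0.6299, -0.2108, 0.2304]
tcp_rot: [-180.0, 0.0, 5.4]
wrist_force: [0.0, -0.5, 0.0]
width: 0.011
grasp_force: 0.0
[ 0.62988252 -0.2108094   0.23038265] [-1.79977782e+02  2.87342872e-02  5.39623047e+00] [-2.44612057e+01  2.58733359e+01  7.79597950e+01  5.11110457e-03
  7.62028504e+01  6.01413489e+01]
```

View pics/w1.png

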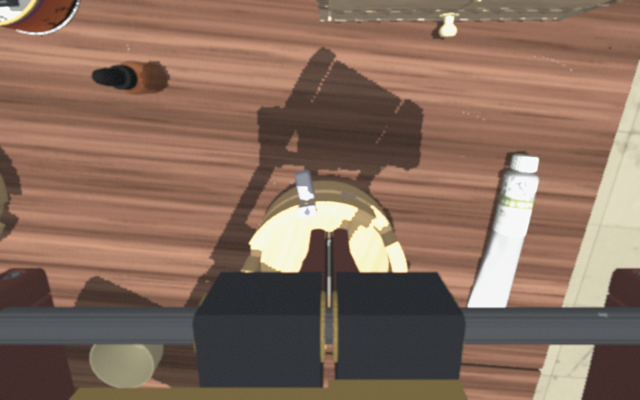

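The wrist view shows lug 1 from its tip at (303,173) to about (307,200). The closed fingertips are at (328,240), and nothing blocks the way down beside the lug.

Run:
```python
from h import *
import pickle
c=pickle.load(open("w1.pkl","rb"));t=camera_info("top")
C=np.array([.533,-.219])
for uv,z in(((302.5,173),.072),((305,190),.072),((308,210),.092)):
    p=onz(c,uv,z)[:2];d=p-C;print(p.round(3),np.hypot(*d).round(3),np.degrees(np.arctan2(d[1],d[0])).round(1))
print(tri([ray(t,(396,180)),ray(c,(304.5,184))]).round(3))
for a in (3,18,35):print(a,(C+.098*np.array([np.cos(np.radians(a)),np.sin(np.radians(a))])).round(4))
```

```text
[ 0.634 -0.186] 0.107 18.1
[ 0.619 -0.189] 0.09 19.1
[ 0.606 -0.194] 0.077 18.7
[ 0.62  -0.19   0.059]
3 [ 0.6309 -0.2139]
18 [ 0.6262 -0.1887]
35 [ 0.6133 -0.1628]
```

```bash
python3 steer.py '.001 .003 .04 2.4;0 0 .04 0;0 0 .04 0;0 0 .04 0;0 0 .012 0;0 0 0 0;0 0 0 0' && python3 steer.py '-.00006 -.0034 0 -2;-.00006 -.0034 0 -2;-.00006 -.0034 0 -2;-.00006 -.0034 0 -2;-.00006 -.0034 0 -2;-.00006 -.0034 0 -2;-.00006 -.0034 0 -2;-.00006 -.0034 0 -2;-.00006 -.0034 0 -2;-.00006 -.0034 0 -2;0 0 0 0'
python3 - <<'E'
from h import *
i=read_camera("scene");j=read_camera("top")
cv2.imwrite("pics/scene1.png",i[:,:,::-1]);cv2.imwrite("pics/top1.png",j[:,:,::-1])
a=i[150:225,315:410,::-1];b=j[165:255,360:460,::-1]
cv2.imwrite("pics/crop1.png",np.hstack([cv2.resize(a,(475,375),interpolation=2),cv2.resize(b,(320,375),interpolation=2)]))
E
```

```text
time_s: 3.28
tcp_pos: [0.6327, -0.2143, 0.0605]
tcp_rot: [179.9, -0.2, 2.9]
wrist_force: [0.0, -0.6, -0.1]
width: 0.006
grasp_force: 0.0
time_s: 4.65
tcp_pos: [0.6254, -0.1811, 0.0593]
tcp_rot: [179.9, -0.1, 22.9]
wrist_force: [4.2, -2.7, 2.4]
width: 0.003
grasp_force: 2.3
```

View pics/crop1.png

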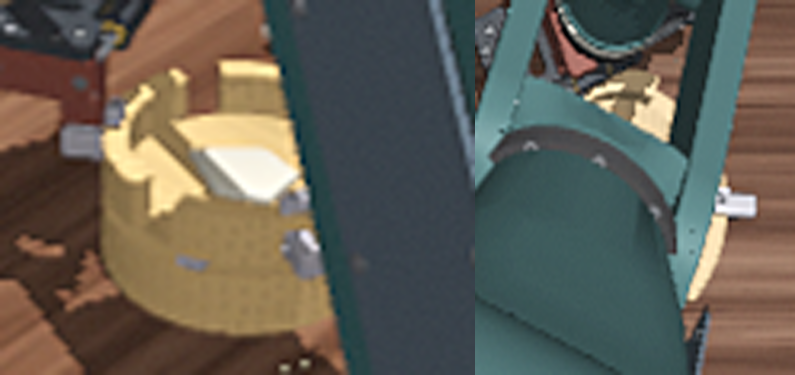

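The tray has turned smoothly by about 17°. The base key shows at crop (190,262), the tray notch is approaching it from the upper left, and the shard is still inside.

```bash
R='python3 steer.py'; python3 steer.py '-.00006 -.0034 0 -2;-.00006 -.0034 0 -2;-.00006 -.0034 0 -2;-.00006 -.0034 0 -2;0 0 0 0' && python3 steer.py '0 -.0017 0 -1;0 -.0017 0 -1;0 -.0017 0 -1;0 0 0 0' &&  python3 steer.py '0 -.0017 0 -1;0 -.0017 0 -1;0 0 0 0'
python3 - <<'E'
from h import *
i=read_camera("scene")
cv2.imwrite("pics/scene2.png",i[:,:,::-1])
cv2.imwrite("pics/crop2.png",cv2.resize(i[150:225,315:410,::-1],(475,375),interpolation=2))
E
```

```text
time_s: 5.38
tcp_pos: [0.6196, -0.1687, 0.0593]
tcp_rot: [179.9, -0.2, 30.9]
wrist_force: [5.9, -0.5, 2.1]
width: 0.006
grasp_force: 2.3
time_s: 5.88
tcp_pos: [0.6172, -0.1644, 0.0593]
tcp_rot: [179.8, -0.2, 33.9]
wrist_force: [6.5, -1.5, 0.9]
width: 0.0
grasp_force: 2.5
time_s: 6.25
tcp_pos: [0.6152, -0.1615, 0.0593]
tcp_rot: [179.9, -0.2, 35.9]
wrist_force: [7.1, -1.3, 1.4]
width: 0.004
grasp_force: 2.5
```

View pics/crop2.png

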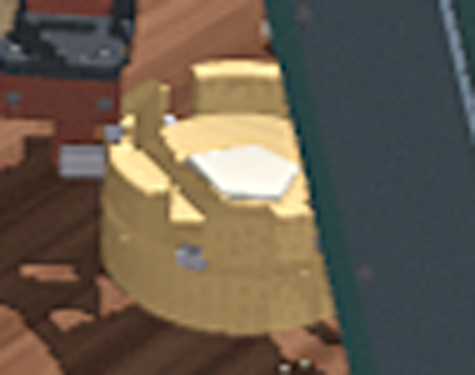

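The notch, at crop x 170–205, is almost over the base key at (190,257). I'll continue in small steps.

```bash
python3 steer.py '0 -.0017 0 -1;0 0 0 0' && python3 steer.py '0 -.0017 0 -1;0 0 0 0' &&  python3 steer.py '0 -.0017 0 -1;0 0 0 0' | tail -4
python3 - <<'E'
from h import *
i=read_camera("scene")
cv2.imwrite("pics/scene3.png",i[:,:,::-1])
cv2.imwrite("pics/crop3.png",cv2.resize(i[150:225,315:410,::-1],(475,375),interpolation=2))
E
```

```text
time_s: 6.55
tcp_pos: [0.6143, -0.16, 0.0592]
tcp_rot: [179.8, -0.2, 36.9]
wrist_force: [6.2, -0.7, -0.3]
width: 0.006
grasp_force: 2.6
time_s: 6.8
tcp_pos: [0.6116, -0.1582, 0.0586]
tcp_rot: [-180.0, -0.1, 37.9]
wrist_force: [3.4, -0.0, -0.0]
width: 0.003
grasp_force: 1.4
tcp_rot: [-179.9, 0.1, 38.9]
wrist_force: [1.0, -0.5, -0.3]
width: 0.0
grasp_force: 0.4
```

View pics/crop3.png

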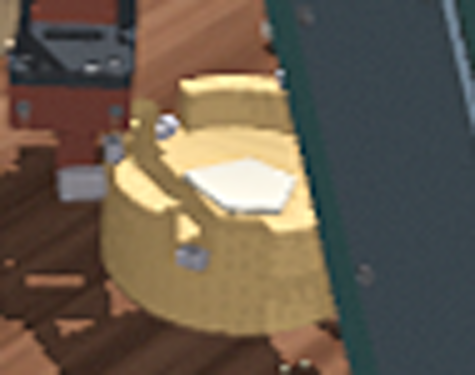

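The tray's rim has dropped and the key now sits inside the notch at crop (190,255). The push force fell to about 1 N. I'll retreat and look at the tray and the lid.

```bash
python3 steer.py '0 .006 0 0;.01 0 0 0;0 0 -.03 0;0 0 -.05 7.8;0 0 -.05 7.8;0 0 -.05 7.8;0 0 0 7.8;0 0 0 7.7;-.0179 -.0446 0 0;-.0179 -.0446 0 0;-.0179 -.0446 0 0;-.0179 -.0446 0 0;-.0179 -.0446 0 0;-.0179 -.0446 0 0;-.0179 -.0446 0 0;-.0179 -.0446 0 0;0 0 0 0;0 0 0 0' 1.0
python3 - <<'E'
from h import *
import pickle
c=camera_info("wrist");w=read_camera("wrist");pickle.dump(c,open("w2.pkl","wb"))
j=read_camera("top")[:,:,::-1];k=read_camera("scene")[:,:,::-1]
cv2.imwrite("pics/w2.png",w[:,:,::-1]);cv2.imwrite("pics/top2.png",j);cv2.imwrite("pics/scene4.png",k)
a=cv2.resize(w[:,:,::-1],(560,350));b=cv2.resize(j[165:255,360:460],(240,216),interpolation=2);d=cv2.resize(k[150:225,315:410],(240,189),interpolation=2)
o=np.zeros((405,800,3),np.uint8);o[:350,:560]=a;o[:216,560:]=b;o[216:405,560:]=d
cv2.imwrite("pics/v2.png",o)
E
```

```text
time_s: 9.35
tcp_pos: [0.4786, 0.2011, 0.2387]
tcp_rot: [180.0, -0.0, 0.0]
wrist_force: [0.6, -1.5, -0.2]
width: 1.001
grasp_force: 0.0
```

View pics/v2.png

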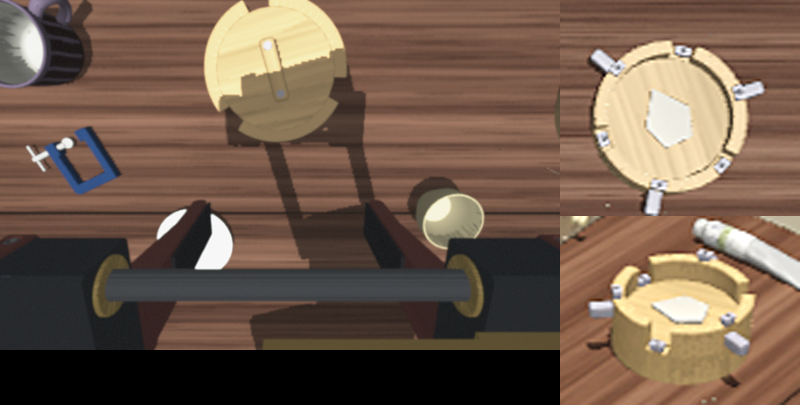

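The tray is fully down with the base keys in its notches, and the shard is inside. The lid in the wrist view has its bar running from about (305,43) to (321,112), with notches near (276,8), (260,120) and (388,75). Next I'll get numbers from masks.

```bash
cat > m.py <<'E'
from h import *
import pickle
def prof(img,c,C,z,r):
    A=np.arange(0,360,.5);P=np.array([proj(c,[C[0]+r*np.cos(np.radians(a)),C[1]+r*np.sin(np.radians(a)),z]) for a in A]).astype(np.float32)
    return A,cv2.remap(img,P[:,0][None],P[:,1][None],1)[0]
def runs(A,m):
    if m.all() or not m.any(): return []
    k=np.where(~m)[0][0];m=np.roll(m,-k);A=np.roll(A,-k);o=[];i=0
    while i<len(m):
        if m[i]:
            j=i
            while j+1<len(m) and m[j+1]:j+=1
            o.append((float((A[i]+(j-i)*.25)%360),(j-i+1)*.5));i=j
        i+=1
    return [x for x in o if x[1]>4]
def wood(img):
    h=cv2.cvtColor(img,cv2.COLOR_BGR2HSV);return ((h[...,0]>12)&(h[...,0]<28)&(h[...,2]>165)&(h[...,1]>45)).astype(np.uint8)
def circ(img,c,C0,z,r=.08):
    # largest wood blob near C0, min enclosing circle of its ray hits
    m=wood(img);n,l,st,ce=cv2.connectedComponentsWithStats(m);u=proj(c,[*C0,z])
    d=[np.hypot(*(ce[i]-u))-.02*st[i,4] if st[i,4]>100 and np.hypot(*(ce[i]-u))<40 else 1e9 for i in range(1,n)];i=1+int(np.argmin(d))
    k=max(cv2.findContours((l==i).astype(np.uint8),0,1)[0],key=len)[:,0]
    W=np.array([onz(c,p,z)[:2] for p in k]);(x,y),R=cv2.minEnclosingCircle((W*1000).astype(np.float32));return x/1000,y/1000,R
E
python3 - <<'E'
from m import *
t=camera_info("top");T0=cv2.imread("pics/top0.png");T2=cv2.imread("pics/top2.png");w=pickle.load(open("w2.pkl","rb"));W=cv2.imread("pics/w2.png")
x,y,R=circ(T0,t,(.566,.214),.03);print("lid circ top",x,y,R)
for img,c in((T0,t),(W,w)):
  for r in (.074,.077):
    A,p=prof(img,c,(x,y),.03,r);h=cv2.cvtColor(p[None],cv2.COLOR_BGR2HSV)[0];print("notch",r,runs(A,h[:,2]<(165 if img is T0 else 105)), np.percentile(h[:,2],[5,50,95]))
# tray lugs: grey
h=cv2.cvtColor(T2,cv2.COLOR_BGR2HSV);g=((h[...,1]<40)&(h[...,2]>130)).astype(np.uint8)
n,l,st,ce=cv2.connectedComponentsWithStats(g)
L=[]
for i in range(1,n):
    if st[i,4]<8 or st[i,4]>400: continue
    p=onz(t,ce[i],.062);d=p[:2]-[.533,-.219];r=np.hypot(*d)
    if r<.12:print("grey",ce[i].round(1),st[i,4],p.round(4),r.round(3),np.degrees(np.arctan2(d[1],d[0])).round(1))
print("tray circ",circ(T2,t,(.533,-.219),.072))
E
```

```text
lid circ top 0.5664584350585937 0.21509233093261718 81.04655456542969
notch 0.074 [(14.75, 19.0), (134.5, 18.5), (255.25, 20.0)] [112. 242. 244.]
notch 0.077 [(14.5, 18.5), (134.75, 19.0), (255.0, 19.5)] [115. 246. 251.]
notch 0.074 [(134.75, 20.0), (255.5, 20.5), (0.75, 20.0)] [ 58. 141. 245.]
notch 0.077 [(136.5, 16.5), (255.25, 21.0), (0.5, 37.5)] [  0. 141. 245.]
grey [410.8 185.6] 25 [ 0.6035 -0.2302  0.062 ] 0.071 -9.0
grey [379.4 190.5] 79 [ 0.5906 -0.1491  0.062 ] 0.091 50.5
grey [438.1 202.1] 68 [ 0.5603 -0.2992  0.062 ] 0.085 -71.2
grey [404.7 214.3] 326 [ 0.5289 -0.2128  0.062 ] 0.007 123.5
grey [377.6 222.4] 24 [ 0.5082 -0.1431  0.062 ] 0.08 108.1
grey [427.2 233.3] 25 [ 0.4802 -0.269   0.062 ] 0.073 -136.6
grey [399.3 246.7] 86 [ 0.4464 -0.1974  0.062 ] 0.089 166.0
tray circ (0.530748779296875, -0.2136152801513672, 82.33149719238281)
```

Run:
```python
from m import *
t=camera_info("top");T2=cv2.imread("pics/top2.png");s=camera_info("scene");S=cv2.imread("pics/scene4.png")
B=np.array([onz(t,u,.05)[:2] for u in((410.8,185.6),(377.6,222.4),(427.2,233.3))]);C=B.mean(0)
d=B-C;print("base",C.round(4),np.hypot(*d.T).round(4),np.degrees(np.arctan2(d[:,1],d[:,0]))%120)
def az(C):
  out=[]
  for z,rs in((.062,(.09,.094,.098,.102)),(.082,(.073,.075,.077))):
    for r in rs:
      A,p=prof(T2,t,C,z,r);h=cv2.cvtColor(p[None],cv2.COLOR_BGR2HSV)[0]
      q=[x for x in runs(A,(h[:,1]<60)&(h[:,2]>120))];print(z,r,q)
az(C)
# radial extents of lugs along azimuths -> tray centre
for a in (48.5,168.5,288.5):
  v=np.array([np.cos(np.radians(a)),np.sin(np.radians(a))])
  q=[]
  for r in np.arange(.085,.125,.0005):
    u=proj(t,[*(C+r*v),.060]);px=cv2.cvtColor(cv2.getRectSubPix(T2,(1,1),tuple(map(float,u))),cv2.COLOR_BGR2HSV)[0,0]
    if px[1]<70 and px[2]>110:q.append(r)
  print("lug end",a,q[-1] if q else None)
# height of tray rim from two views: tray key tops
hh=cv2.cvtColor(S,cv2.COLOR_BGR2HSV);g=((hh[...,1]<50)&(hh[...,2]>120)).astype(np.uint8);n,l,st,ce=cv2.connectedComponentsWithStats(g)
for i in range(1,n):
  if 5<st[i,4]<250 and 310<ce[i][0]<410 and 140<ce[i][1]<230:print("scene grey",ce[i].round(1),st[i])
for a in (48.5,168.5,288.5):
  v=C+.075*np.array([np.cos(np.radians(a)),np.sin(np.radians(a))]);print("pred key top",a,proj(s,[*v,.082]).round(1),"if riding",proj(s,[*v,.092]).round(1),proj(t,[*v,.082]).round(1))
```

```text
base [ 0.5322 -0.216 ] [0.0753 0.0751 0.0752] [107.55431729 107.55968755 107.42472349]
0.062 0.09 [(49.5, 9.5), (167.25, 10.0), (288.5, 9.5)]
0.062 0.094 [(49.5, 9.5), (167.5, 9.5), (288.0, 9.5)]
0.062 0.098 [(49.25, 9.0), (167.75, 9.0), (288.25, 9.0)]
0.062 0.102 [(49.5, 8.5), (167.75, 9.0), (287.75, 8.0)]
0.082 0.073 [(50.25, 14.0), (167.0, 14.5), (222.25, 14.0), (288.0, 13.5), (350.5, 13.5)]
0.082 0.075 [(49.75, 14.0), (109.5, 11.5), (167.0, 14.5), (222.25, 14.0), (288.5, 13.5)]
0.082 0.077 [(50.0, 13.5), (109.25, 12.0), (167.25, 14.0), (222.5, 13.5), (288.25, 13.0)]
lug end 48.5 0.10800000000000003
lug end 168.5 0.10800000000000003
lug end 288.5 0.10600000000000002
scene grey [372.2 164.9] [369 163   8   5  26]
scene grey [347.8 175. ] [346 173   5   5  20]
scene grey [337.  179.2] [335 177   5   6  22]
scene grey [331.  186.4] [326 183  10   7  56]
scene grey [363.3 186.9] [352 182  22  11 171]
scene grey [381.3 190. ] [379 188   6   5  22]
scene grey [385.  199.8] [380 196  10   9  55]
scene grey [353.  200.8] [350 199   7   5  24]
pred key top 48.5 [337.4 177.8] if riding [337.5 174.8] [384.5 192.6]
pred key top 168.5 [381.3 188.5] if riding [381.6 185.5] [401.8 241.2]
pred key top 288.5 [372.1 163.6] if riding [372.3 160.7] [435.  202.7]
```

Run:
```python
from m import *
t=camera_info("top");w=pickle.load(open("w2.pkl","rb"))
print(tri([ray(t,(239.5,202)),ray(w,(313,77.5))]).round(3))
v=np.array([np.cos(np.radians(14.8)),np.sin(np.radians(14.8))]);L=np.array([.5665,.215])
for k in(-.032,0,.032):
  p=[*(L+k*v),.066];print(proj(w,p).round(1),proj(t,p).round(1))
# crops for check
T=cv2.imread("pics/top0.png");W=cv2.imread("pics/w2.png")
for img,c,P in((T,t,(239,202)),(W,w,0)):
  for k in(-.032,.032):
    for z in (.066,):
      u=proj(c,[*(L+k*v),z]);cv2.circle(img,tuple(int(round(a)) for a in u),1,(0,0,255),-1)
a=cv2.resize(T[165:240,200:280],(400,375),interpolation=0);b=cv2.resize(W[0:180,220:412],(400,375))
cv2.imwrite("pics/v3.png",np.hstack([a,b]))
```

```text
[0.571 0.219 0.004]
[322.8 115.8] [240.1 211.6]
[313.5  80.2] [237.2 199.6]
[303.6  42.6] [234.3 187.7]
```

View pics/v3.png

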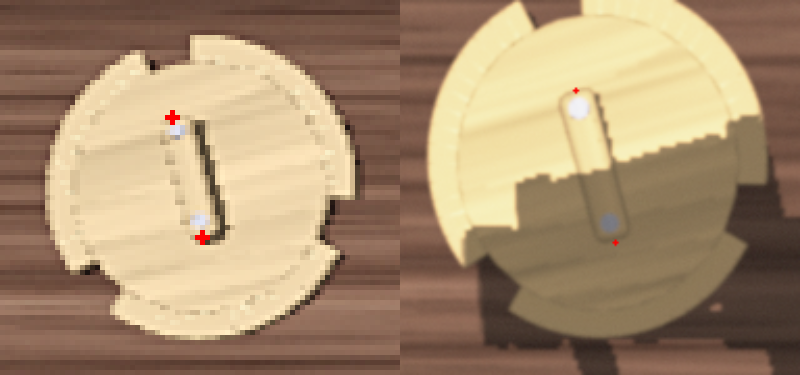

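The pins on the bar, at top pixels (235,191) and (240,209) and wrist pixels (305,51) and (320,107), agree with the predicted bar at (.566,.215), azimuth 14.8°, height .066. I'm going down to grip it.

```bash
python3 - <<'E'
from m import *
t=camera_info("top");w=pickle.load(open("w2.pkl","rb"))
print(tri([ray(t,(237.4,200.2)),ray(w,(312.9,79.0))]).round(3))
E
python3 steer.py '.0437 -.007 0 0;.0437 -.007 0 0;0 0 .04 -7.4;0 0 .04 -7.4;0 0 .04 0;0 0 .04 0;0 0 .02 0;0 0 .01 0;0 0 .0037 0;0 0 0 0;0 0 0 0' 1.0
```

```text
[0.568 0.216 0.052]
time_s: 10.88
tcp_pos: [0.5666, 0.2152, 0.046]
tcp_rot: [-180.0, -0.1, 14.8]
wrist_force: [0.0, 0.5, 0.7]
width: 0.997
grasp_force: 0.0
```

```bash
python3 steer.py '0 0 0 0;0 0 0 0;0 0 0 0;0 0 0 0;0 0 0 0;0 0 0 0;0 0 0 0;0 0 0 0' 0.0 45 && python3 steer.py '0 0 -.02 0;0 0 -.04 0;0 0 -.04 0;0 0 -.04 0;0 0 -.02 0;0 0 0 0;0 0 0 0'
```

```text
time_s: 11.88
tcp_pos: [0.5658, 0.215, 0.045]
tcp_rot: [-180.0, 0.0, 14.8]
wrist_force: [0.0, -1.0, -0.1]
width: 0.176
grasp_force: 45.0
time_s: 12.75
tcp_pos: [0.5647, 0.2147, 0.2035]
tcp_rot: [-180.0, 0.1, 14.8]
wrist_force: [-0.2, -0.2, -2.9]
width: 0.183
grasp_force: 45.0
```

```bash
python3 steer.py '-.0118 .0339 0 0;-.0118 .0339 0 0;-.0118 .0339 0 0;-.0118 .0339 0 0;-.0118 .0339 0 0;-.0118 .0339 0 0;-.0118 .0339 0 0;-.0118 .0339 0 0;-.0118 .0339 0 0;-.0118 .0339 0 0;-.0118 .0339 0 0;-.0117 .0336 0 0;0 0 0 -8.4;0 0 0 -8.4;0 0 0 -8.4;0 0 0 -8.4;0 0 0 0;0 0 0 0'
python3 - <<'E'
from m import *
k=read_camera("scene")[:,:,::-1];c=camera_info("wrist");w=read_camera("wrist")[:,:,::-1];pickle.dump(c,open("w3.pkl","wb"))
cv2.imwrite("pics/scene5.png",k);cv2.imwrite("pics/w3.png",w)
o=np.zeros((525,800,3),np.uint8);o[:375,:350]=cv2.resize(k[110:215,310:408],(350,375),interpolation=2);o[:281,350:]=cv2.resize(w,(450,281));cv2.imwrite("pics/v4.png",o[:380])
E
```

```text
time_s: 15.0
tcp_pos: [0.5323, -0.2138, 0.204]
tcp_rot: [-179.9, 0.0, 48.2]
wrist_force: [0.7, -0.1, -3.9]
width: 0.179
grasp_force: 45.0
```

Run:
```python
from m import *
c=pickle.load(open("w3.pkl","rb"));W=cv2.imread("pics/w3.png");h=cv2.cvtColor(W,cv2.COLOR_BGR2HSV)
C=np.array([.5323,-.2138])
for r in(.072,.074,.077):
  A,p=prof(W,c,C,.189,r);hh=cv2.cvtColor(p[None],cv2.COLOR_BGR2HSV)[0];m=((A<110)|(A>350))
  q=[(int(a),int(v[0]),int(v[1]),int(v[2])) for a,v in zip(A,hh) if 30<=a<=66 and a%2==0];print(r,q)
# outer edge radius along azimuths
for a in(10,20,30,70,80,90,100):
  v=np.array([np.cos(np.radians(a)),np.sin(np.radians(a))]);x=[]
  for r in np.arange(.068,.095,.001):
    u=proj(c,[*(C+r*v),.189]);x.append(cv2.getRectSubPix(h,(1,1),tuple(map(float,u)))[0,0] if 0<=u[0]<640 and 0<=u[1]<400 else np.zeros(3))
  print(a,u.round(),[int(y[0]) for y in x],[int(y[2]) for y in x])
```

```text
0.072 [(30, 19, 95, 163), (32, 18, 94, 166), (34, 18, 93, 164), (36, 18, 94, 165), (38, 18, 93, 151), (40, 18, 94, 171), (42, 18, 95, 170), (44, 18, 95, 169), (46, 18, 71, 147), (48, 16, 66, 143), (50, 17, 69, 145), (52, 18, 86, 161), (54, 18, 95, 170), (56, 18, 95, 171), (58, 19, 98, 206), (60, 29, 41, 247), (62, 29, 40, 247), (64, 29, 28, 247), (66, 28, 38, 247)]
0.074 [(30, 18, 94, 165), (32, 19, 94, 163), (34, 18, 94, 165), (36, 18, 93, 164), (38, 18, 94, 147), (40, 17, 93, 175), (42, 18, 96, 173), (44, 18, 94, 173), (46, 117, 17, 150), (48, 115, 16, 98), (50, 117, 16, 144), (52, 10, 17, 137), (54, 18, 95, 172), (56, 18, 94, 173), (58, 19, 97, 197), (60, 28, 36, 247), (62, 28, 37, 247), (64, 29, 34, 247), (66, 28, 38, 247)]
0.077 [(30, 18, 93, 165), (32, 18, 95, 164), (34, 18, 94, 165), (36, 19, 93, 164), (38, 18, 92, 142), (40, 18, 96, 162), (42, 18, 96, 167), (44, 18, 96, 168), (46, 118, 16, 195), (48, 115, 6, 244), (50, 120, 9, 232), (52, 13, 34, 141), (54, 18, 96, 168), (56, 18, 95, 163), (58, 18, 98, 169), (60, 28, 37, 247), (62, 28, 37, 247), (64, 29, 35, 247), (66, 28, 37,
[... 1071 characters left out ...]
 28, 28, 28, 24, 10, 10, 11, 10, 10, 10, 10, 10, 10, 10, 10, 10, 10] [157, 164, 164, 164, 164, 185, 247, 247, 247, 247, 247, 247, 247, 244, 182, 181, 180, 179, 178, 176, 174, 172, 168, 165, 164, 163, 164]
90 [195. 106.] [18, 18, 18, 18, 18, 18, 18, 18, 18, 18, 18, 22, 26, 21, 12, 9, 9, 11, 10, 10, 10, 10, 9, 10, 10, 10, 9] [159, 163, 162, 163, 163, 163, 163, 163, 163, 163, 172, 241, 247, 238, 78, 67, 91, 121, 122, 124, 124, 123, 122, 124, 124, 120, 121]
100 [174. 132.] [18, 18, 18, 18, 18, 18, 18, 18, 18, 18, 18, 18, 18, 16, 10, 11, 9, 8, 11, 9, 9, 10, 10, 9, 10, 11, 10] [162, 164, 164, 164, 164, 163, 163, 163, 165, 163, 163, 164, 164, 116, 72, 71, 72, 69, 67, 69, 67, 65, 66, 64, 66, 64, 80]
```

View pics/v4.png

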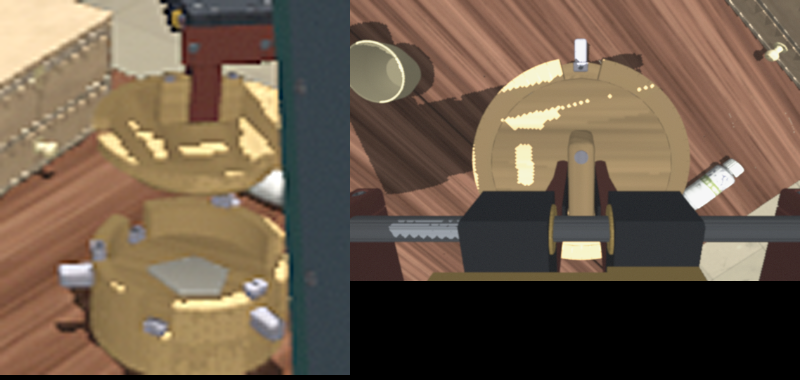

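The lid is centred on the TCP with its edge at about 81 mm all round. Its front notch is centred at 48.2°, over the tray key and lug seen through it at (580,55) in the view. I'm lowering it now.

```bash
python3 steer.py '-.001 0 .03 -.2;0 0 .03 0;0 0 .02 0;0 0 0 0;0 0 0 0' && python3 steer.py '0 0 .004 0;0 0 .004 0;0 0 .004 0;0 0 0 0'&& python3 steer.py '0 0 .003 0;0 0 .003 0;0 0 .002 0;0 0 0 0;0 0 0 0'
```

```text
time_s: 15.72
tcp_pos: [0.5327, -0.2152, 0.1257]
tcp_rot: [179.9, -0.0, 48.6]
wrist_force: [-0.3, -0.4, -2.9]
width: 0.175
grasp_force: 45.0
time_s: 16.23
tcp_pos: [0.5318, -0.2147, 0.1126]
tcp_rot: [-180.0, 0.0, 48.6]
wrist_force: [0.4, 0.6, -3.6]
width: 0.179
grasp_force: 45.0
time_s: 16.85
tcp_pos: [0.5322, -0.2149, 0.105]
tcp_rot: [180.0, -0.0, 48.6]
wrist_force: [0.2, -0.0, -3.1]
width: 0.179
grasp_force: 45.0
```

```bash
python3 steer.py '0 0 .002 0;0 0 .002 0;0 0 .001 0;0 0 0 0;0 0 0 0'&& python3 steer.py '0 0 .001 0;0 0 .001 0;0 0 0 0;0 0 0 0'
```

```text
time_s: 17.48
tcp_pos: [0.5322, -0.2148, 0.1]
tcp_rot: [-180.0, -0.0, 48.6]
wrist_force: [-0.1, -0.3, -3.5]
width: 0.178
grasp_force: 45.0
time_s: 17.98
tcp_pos: [0.5323, -0.2149, 0.0989]
tcp_rot: [180.0, -0.0, 48.6]
wrist_force: [-1.9, 1.5, 4.8]
width: 0.175
grasp_force: 45.0
```

```bash
python3 steer.py '0 0 0 0;0 0 0 0;0 0 0 0;0 0 0 0;0 0 0 0' 0.7 && python3 steer.py '0 0 -.02 0;0 0 -.04 0;0 0 -.04 0;0 0 -.04 0;-.06 .0 0 0;-.06 0 0 0;-.06 0 0 0;0 0 0 0;0 0 0 0'
python3 - <<'E'
from m import *
k=read_camera("scene")[:,:,::-1];c=camera_info("wrist");w=read_camera("wrist")[:,:,::-1];t=read_camera("top")[:,:,::-1]
cv2.imwrite("pics/scene6.png",k);cv2.imwrite("pics/w4.png",w);cv2.imwrite("pics/top6.png",t)
o=np.zeros((560,800,3),np.uint8);o[:560,:400]=cv2.resize(k[120:225,320:395],(400,560),interpolation=2);o[:250,400:]=cv2.resize(w,(400,250));o[250:550,400:]=cv2.resize(t[130:280,300:500],(400,300));cv2.imwrite("pics/v5.png",o)
E
```

```text
time_s: 18.6
tcp_pos: [0.5321, -0.2148, 0.0979]
tcp_rot: [-180.0, -0.0, 48.6]
wrist_force: [-0.5, 0.8, 1.0]
width: 0.689
grasp_force: 0.0
time_s: 19.73
tcp_pos: [0.4131, -0.3497, 0.2379]
tcp_rot: [-180.0, -0.0, 48.5]
wrist_force: [0.4, 0.6, -1.2]
width: 0.702
grasp_force: 0.0
```

View pics/v5.png

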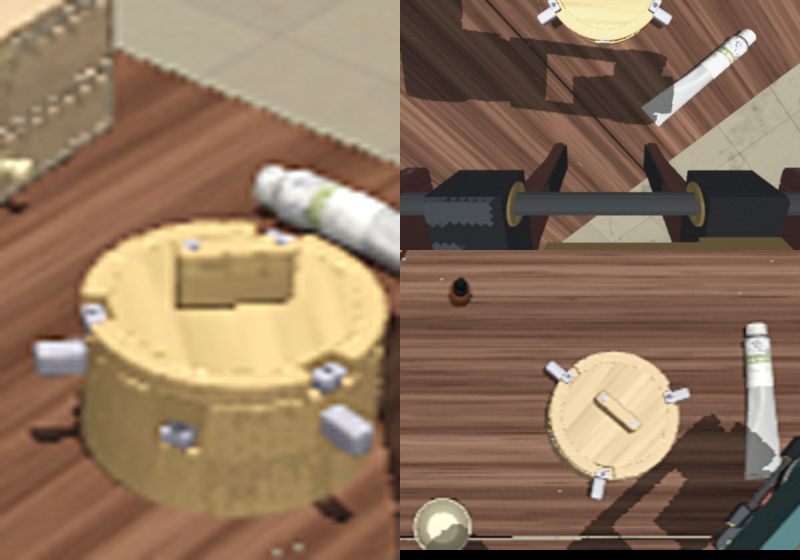

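The lid sits flush and level, with the tray's keys in its notches at (95,315) and (328,375), and the base key is seated in the tray notch at (180,432). The jar and the cup are where they were, so I'm handing in.

```bash
python3 -c "
from station import manip, order, read_camera, camera_info
print(order.finish_job())"
```

```text
the job is handed in; nothing more can be done
None
```

The tray was turned until it dropped over the base keys, the lid is on fully down and level over the tray's keys, and the job was handed in at about 20 s with the cup and jar untouched; the shard was last seen in the tray just before the lid went on.

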